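# Roll a steel roller up a feed track into its sprung nest

## Robot

A 6-joint arm with a two-finger parallel gripper is mounted at the origin on a cart in front of the work surface, level with it; the furniture and walls round the work are solid. World frame = base frame: x ahead of the robot, y to its left, z up, the work surface at z = 0. Lengths are in m, angles in rad, forces in N, time in s.
With the tool pointing down it reaches from about 0.325 to 0.9 m from the base axis. Payload 3.5 kg.
Tool frame: the origin (TCP) lies at the very end of the fingers, on their centre line; the grasp point (between the pads) lies 19 mm behind it; z points along the fingers, y is the line along which they close (so a half turn about z gives the same grasp; the last joint's range is limited). The gripper opens to 85 mm and grips with 20 to 120 N. Pads are 22 mm wide; open, the fingers measure 114 mm over their backs; the gripper's body (76 mm by 85 mm) begins 54 mm behind the grasp point. The pads swing forward as they close: fully open they stand 13 mm farther back than shut.
Start: joints at [1.071, 0.276, -0.026, 1.268, 0, 1.467], TCP at [0.242, 0.576, 0.231] pointing down, gripper open.
Joint ranges: [-3.12, 3.12], [-0.85, 1.88], [-1.08, 1.24], [-1.95, 2.15], [-1.57, 1.53], [-3.14, 3.14]. Speed limits (rad/s): [2.57, 2.57, 3.14, 3.14, 3.14, 3.14].

## Interface

Orientations are given as [roll, pitch, yaw] about the fixed x, y, z axes, in that order (R = Rz(yaw) Ry(pitch) Rx(roll)).
In Python, from workcell import arm gives the robot as it stands. Calls block until the motion is done:
- arm.reach(position, orientation): joint-space move of the TCP to a pose.
- arm.movel(position, orientation=None, rate=0.15): straight line of the TCP; orientation=None keeps the orientation; rate is the mean speed in m/s.
- arm.set_joints(angles): joint-space move.
- arm.set_gripper(opening, squeeze=None): finger opening in m; squeeze is the grip in N (None keeps the last); returns when the fingers have stopped.
- arm.sleep(seconds).
- arm.solve_ik(position, orientation): joint angles nearest the present ones, or None.
- arm.get_image(name): name is "scene" or "top" or "wrist"; returns a dict with "color" (384x512x3 uint8, blue, green, red), "vfov" (degrees; the focal length in pixels is half the picture's height over the tangent of half this angle, whatever the lens; pixels are square), "cx", "cy" (the principal point, pixels), "position" and "rotation" of the camera in the world. Camera axes: x right, y down, z forward; pixel columns grow to the right and rows downward; lengths in m; the calibration is good to about 2 mm. A picture is of the moment at which its call begins. There is no depth.
A pose or a line that the arm cannot do raises arm.PlanningError and nothing moves.
- arm.job_done(): hands the job in; it is judged then, once.
Readings, each from a call of its own:
- arm.read_clock(): time.
- arm.read_qpos(): joint angles.
- arm.read_qd(): joint speeds.
- arm.read_joint_efforts(): joint torques, N m.
- arm.read_position(): TCP position.
- arm.read_tcp_rot(): TCP orientation.
- arm.read_contact_force(): force on the tool from outside, world axes, zero at the start.
- arm.read_ft_torque(): the same for the moment, N m.
- arm.read_finger_gap(): finger opening in m.
- arm.read_gripper_force(): force on a finger pad.
Only numpy, scipy, OpenCV 4.12 (cv2) and the standard library are available. Lean on these libraries where they do the work, as an engineer would, in place of code of your own. Each camera call takes 0.05 s, during which the arm holds its last target. There are 200 camera calls.

## Task

Take the paddle from its green mat and with its red blade gently roll the steel roller up the sloping track until the orange catches snap out behind it and hold it against the sprung pad; never push on it with more than about 12 N, move it slowly and do not let it run away up or down the track, and do not touch it with the gripper. Then stand the paddle upright on its mat again and leave the other things where they are.

Things in the scene. Friction and masses are not known exactly. Their poses are not given: they have to be found in the camera images.
- paddle: Upright push paddle, 92 mm tall, 90 g. Origin: centre of its underside, z up. Red slick nylon blade 30 (x) x 24 (y) x 38 mm (z 0 to 38); above it a wooden handle 28 (x) x 16 mm (y), z 38 to 92. The y faces of the blade push (both alike). Grip the handle across its 16 mm (y), best at z about 62, with 60 N or more so that it does not tilt.
- mat: Square rubber mat with green face, 90 x 90 mm, 3 mm thick, fixed to the bench; the paddle stands on it. Origin: centre of its underside.
- track: Aluminium channel on feet, fixed. Origin on the bench under its middle; local +y is uphill, the way the roller must go; x is across. Floor top at z = 30.5 mm + 0.0699 * y (4 degrees) for y = -170 to +160 mm; inner width 54 mm, side walls 8 mm above the floor.
- start (a point): Centre of the waiting roller, at y = -90 mm of the track. It leans on two black nubs 20 mm high, one at each wall (track y -113 to -105, |x| 20 to 30 mm); the blade passes through the 40 mm gap between them. Behind them the floor lies open down to y = -170: room to lower the blade, some 4 mm clear of the floor.
- roller: Steel roller, 30 mm diameter, 50 mm long, 0.19 to 0.35 kg, lying across the track. Origin at its centre; x is its own axis (its y and z turn as it rolls). It rolls back down whenever it is let go before it is caught.
- nest: Two dark steel guide rails fixed on the bench beside the upper end of the track, turned as the track (local +y uphill), at track y 85 to 115 mm, differing from run to run; 144 mm over all. Origin on the bench, in the middle. Clamped on them stands the blue U-shaped head: cheeks at |x| 34 to 48 mm, y -32 to +52 mm, end block at y 41 to 53 mm, 66 mm high above the bench.
- catches (a point): On the rails, at roller-centre height: where the locking faces of the orange catches are when the head is clamped in its middle position. But the head with catches and pad is clamped up to 12 mm uphill or downhill of this (not measured, different each run): feel for it. Catches reach in to |x| = 21 mm; the blade (half width 15 mm) goes between.
- catch_r (a joint): Right-hand (local +x) sprung nylon catch of the head, 0 = out, grows (m) as it is pushed aside; 4 mm while the roller passes. Ramped on the downhill side over 22 mm; passing both takes 1 to 4 N; they snap out behind the roller, which then sits with its centre 15 mm uphill of their locking faces.
- catch_l (a joint): Left-hand (local -x) catch, the same. 27 mm uphill of the locking faces is the face of the black sprung pad: it yields from 1.2 N on, 0.6 N more per mm, and stops hard after 5.5 mm. The catches snap out when it is about 3 mm in, at 4 to 7 N on the paddle (friction included); from 7 to 9 N on it is hard in and each mm adds 4 N or more. So stop at about 8 N.
- bearing: Ball bearing, 53 mm across, 16 mm high, lying on the bench; leave it alone. Origin under its centre.
- padlock: Brass padlock, 75 x 45 x 20 mm, lying on the bench; leave it alone. Origin under its centre.
- tape_measure: Yellow tape measure, 37 x 78 x 62 mm, standing on the bench; leave it alone. Origin under its centre.
There are look-alikes about, which are no part of the job. What is shaped like the roller but pink is not meant.

How it is judged:
By the outcome, as a careful person would: the job done as asked, in the order asked, and still so for the second after the job is handed in, with the robot touching nothing.
It also fails if it takes over 51 s, if anything falls off the work surface, if the arm or the gripper's body presses on something with over 40 N, if the wrist force passes 120 N, or if a joint passes its speed limit or range.

## Working session

There is one attempt and no reset: what is moved stays moved. The work goes in short steps, each a Python script; the robot and the scene stay as the last script left them, time stands still between calls to the robot, and variables do not carry over. Pictures are saved under pics/ and viewed, at most 11 in all, crops included, and the job is handed in when it is done.

```bash
mkdir -p pics; ls
python3 - <<'E'
from workcell import arm
import cv2,numpy as np
for n in ("scene","top"):
    d=arm.get_image(n); cv2.imwrite(f"pics/{n}0.png",d["color"])
    print(n,d["vfov"],d["cx"],d["cy"],d["position"],d["rotation"])
print(arm.read_clock(),arm.read_tcp_rot(),arm.read_contact_force())
E
```

```text
pics
scene 53.167843762817036 252.60608565273884 190.18501341962153 [-0.14863767 -0.50591614  0.74116484] [-2.24570735 -0.0196289  -0.93270393]
top 50.05349011898745 252.2478544828834 190.31754150274355 [ 0.31965562 -0.03395786  1.12949622] [-2.95097809e+00  1.71065282e-03 -1.55954157e+00]
0.1 [-3.13959452e+00 -2.29056112e-04  2.74476021e+00] [ 0.13188661 -0.52517973 -0.04378983]
```

View pics/scene0.png

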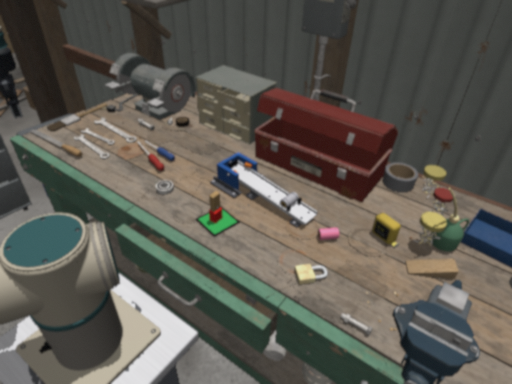

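View pics/top0.png

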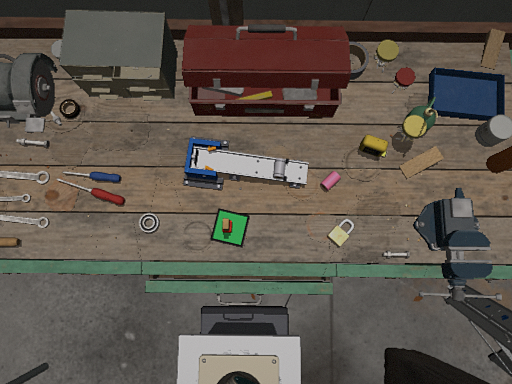

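The scene view shows the green mat and paddle at about (217,215), the track running from the blue head (235,172) down to (315,215), and the steel roller at (290,199). A pink look-alike is at (329,234).
The top view shows the mat and paddle at (228,227), the head at (200,160), the roller at (279,167) and the pink one at (331,181). The grey steel one lying across the track fits the description; the pink one is excluded.

```bash
cat > h.py <<'E'
from workcell import arm
import cv2,numpy as np
from scipy.spatial.transform import Rotation as R
def cam(n):
    d=arm.get_image(n); d["f"]=d["color"].shape[0]/2/np.tan(np.radians(d["vfov"]/2)); 
    r=np.array(d["rotation"]); d["R"]=r if r.shape==(3,3) else R.from_euler("xyz",r).as_matrix(); return d
def ray(d,u,v,z):
    k=d["R"]@np.array([(u-d["cx"])/d["f"],(v-d["cy"])/d["f"],1]); p=np.array(d["position"])
    return p+k*(z-p[2])/k[2]
def proj(d,P):
    q=d["R"].T@(np.array(P)-d["position"]); return q[:2]/q[2]*d["f"]+[d["cx"],d["cy"]]
def blobs(d,lo,hi,amin=8):
    m=cv2.inRange(cv2.cvtColor(d["color"],cv2.COLOR_BGR2HSV),lo,hi)
    c,_=cv2.findContours(m,cv2.RETR_EXTERNAL,cv2.CHAIN_APPROX_NONE)
    return sorted([x for x in c if cv2.contourArea(x)>=amin],key=cv2.contourArea,reverse=True)
E
python3 - <<'E'
from h import *
d=cam("top")
g=blobs(d,(50,120,60),(75,255,255))[0]; r=cv2.minAreaRect(g)
print("mat",r,ray(d,*r[0],.003), [ray(d,*p,.003)[:2].round(4) for p in cv2.boxPoints(r)])
for u,v in ((308,164),(305,186),(279,167),(196,157)): print(ray(d,u,v,.03))
im=d["color"][120:260,170:360]; cv2.imwrite("pics/topc.png",cv2.resize(im,None,fx=4,fy=4,interpolation=cv2.INTER_CUBIC))
E
```

```text
mat ((229.48927307128906, 227.04505920410156), (29.415807723999023, 29.230510711669922), 13.392498016357422) [0.43371725 0.03167874 0.003     ] [array([0.4036, 0.0793]), array([0.4822, 0.0629]), array([ 0.4641, -0.0164]), array([0.3861, 0.0009])]
[ 0.607328   -0.18251819  0.03      ]
[ 0.54534304 -0.17344459  0.03      ]
[ 0.59794785 -0.10259035  0.03      ]
[0.62395499 0.12698581 0.03      ]
```

View pics/topc.png

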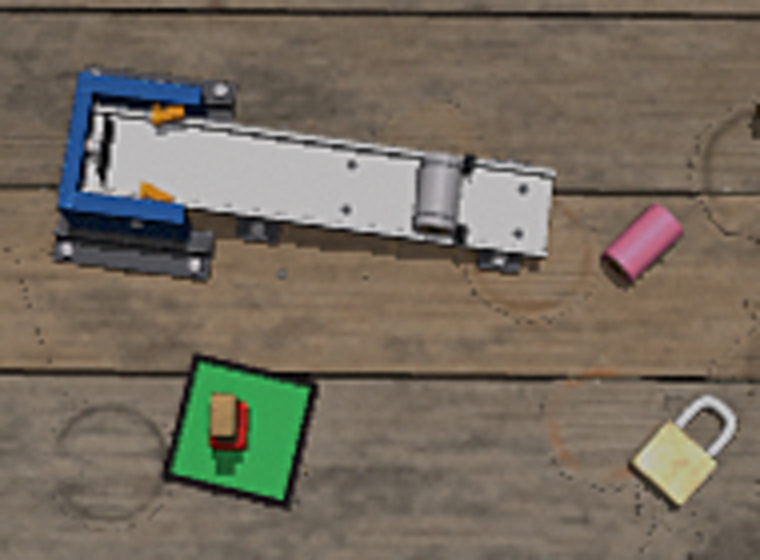

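The crop confirms the steel roller at crop (438,193), leaning on black nubs at (468,163) and (462,235), and the paddle at (228,425). The pink one at (643,245) lies off the track. Next I'll take a wrist view from above.

Run:
```python
from h import *
arm.reach([0.50,0.0,0.36],[np.pi,0,2.997])
d=cam("wrist"); cv2.imwrite("pics/w1.png",d["color"]); print(d["vfov"],d["position"],d["rotation"],arm.read_clock(),arm.read_qpos())
import pickle; pickle.dump(d,open("w1.pkl","wb"))
```

```text
68.18164058448257 [0.42749354 0.01190287 0.50304075] [2.84921576e+00 3.15678632e-04 1.42733233e+00] 2.5 [-1.28116941e-01  1.16114283e-02 -6.81435360e-02  1.49141695e+00
  1.45126836e-04  1.53336042e-02]
```

View pics/w1.png

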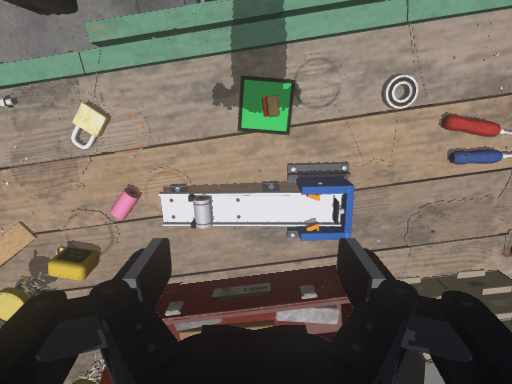

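The wrist view shows the track nearly horizontal from (162,208) to (352,208), with the roller at (202,211), catches at (313,197) and (313,227), and the paddle at (270,106).

Run:
```python
from h import *
import pickle; d=pickle.load(open("w1.pkl","rb")); im=d["color"]
cv2.imwrite("pics/w1c.png",np.hstack([cv2.resize(im[175:250,150:360],None,fx=2.6,fy=6),cv2.resize(im[70:145,240:300],None,fx=4,fy=6)])[:,:800])
hsv=cv2.cvtColor(im,cv2.COLOR_BGR2HSV)
# white run extents per column, raycast on the plane of the wall top, end
m=cv2.inRange(hsv,(0,0,150),(180,60,255)); 
for u in (163,165,170,180,225,250,275,290,295):
    v=np.where(m[185:240,u])[0]+185; print(u,v.min() if len(v) else 0,v.max() if len(v) else 0)
for v in (200,210,220): print("row",v,np.where(m[v,140:360])[0].min()+140)
for c in blobs(d,(8,150,120),(22,255,255),4): 
    if 290<c[:,0,0].mean()<340 and c[:,0,1].mean()<240: print("orange",c[:,0].min(0),c[:,0].max(0))
for c in blobs(d,(100,150,60),(125,255,255),50)[:3]: print("blue",c[:,0].min(0),c[:,0].max(0))
for c in blobs(d,(0,150,80),(6,255,255),10): 
    if 150>c[:,0,1].mean()>60: print("red",cv2.minAreaRect(c))
for c in blobs(d,(8,80,80),(20,200,255),10): 
    if 125>c[:,0,1].mean()>80 and 250<c[:,0,0].mean()<290: print("handle",cv2.minAreaRect(c),c[:,0].min(0),c[:,0].max(0))
g=blobs(d,(50,120,60),(75,255,255))[0]; r=cv2.minAreaRect(g); print("mat",r,ray(d,*r[0],.003),[ray(d,*p,.003)[:2].round(4) for p in cv2.boxPoints(r)])
```

```text
163 194 234
165 194 235
170 194 236
180 194 234
225 193 239
250 193 226
275 193 225
290 193 235
295 193 226
row 200 161
row 210 141
row 220 163
orange [307 224] [318 230]
orange [308 195] [319 199]
blue [301 186] [353 239]
red ((473.09619140625, 125.98077392578125), (54.0076789855957, 14.858485221862793), 10.491477012634277)
red ((264.5, 106.0), (18.0, 3.0), 90.0)
handle ((272.5890808105469, 105.39109802246094), (19.005210876464844, 10.447890281677246), 84.2894058227539) [267  96] [278 115]
mat ((265.6860046386719, 105.17488098144531), (47.249046325683594, 48.16612243652344), 4.5739216804504395) [0.43226091 0.03160091 0.003     ] [array([ 0.4623, -0.0167]), array([0.3866, 0.0017]), array([0.4035, 0.0779]), array([0.4803, 0.0631])]
```

View pics/w1c.png

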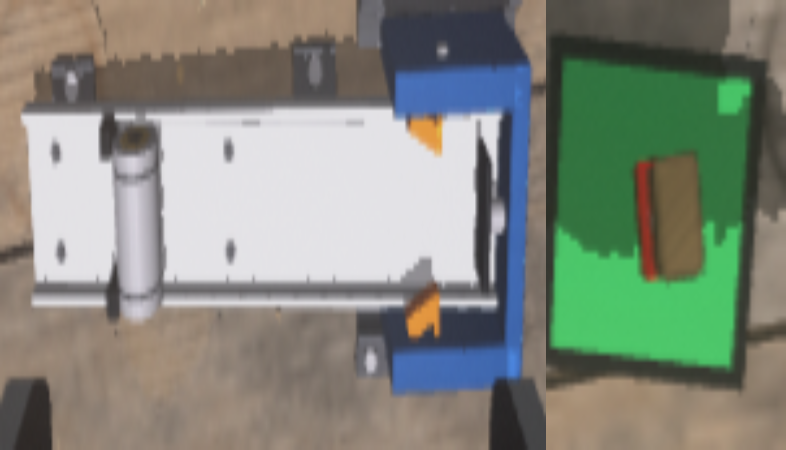

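The crop shows the floor edges at v≈193.4 (near wall top) and v≈222.2 (far floor/wall corner), the downhill end at u≈162, catch locking faces at u≈319.5, the pad at u≈334–338, and the handle centred at about (272.6,105.4).

Run:
```python
from h import *
import pickle; d=pickle.load(open("w1.pkl","rb")); im=d["color"]
h=(272.6,105.4); a=np.radians(84.3); p=[ray(d,h[0]+s*9*np.cos(a),h[1]+s*9*np.sin(a),.095) for s in(-1,1)]
v=p[1]-p[0]; print("handle",ray(d,*h,.095),"xaxis deg",np.degrees(np.arctan2(v[1],v[0])), "len",np.linalg.norm(v)*19.5/18)
w=.0
g=cv2.GaussianBlur(cv2.cvtColor(im,cv2.COLOR_BGR2GRAY),(1,1),0).astype(float)
N=[];F=[]
for u in list(range(168,186))+list(range(216,296,4)):
    y=-.16+(u-162)/ (338-162)*.30   # rough track y
    z=.0305+.0699*y
    c=g[186:200,u]; k=np.argmax(np.diff(c)); N.append(ray(d,u,186+k+.5,z+.008))
    c=g[215:226,u]; k=np.argmin(np.diff(c)); F.append(ray(d,u,215+k+.5,z))
for n,E in(("near",N),("far",F)):
    E=np.array(E); pf=np.polyfit(E[:,1],E[:,0],1); r=E[:,0]-np.polyval(pf,E[:,1]); print(n,pf,r.std(), np.polyval(pf,-.17),np.polyval(pf,0.1))
print("end",[ray(d,u,v,.0186) for u,v in((161.5,200),(163,220))])
print("roller",[ray(d,150+x/2.6,175+y/6,.055-.0063-.0) for x,y in((138,210),)], ray(d,150+118/2.6,210,.040), ray(d,150+160/2.6,210,.04))
print("catch lock",[ray(d,u,v,.055) for u,v in((319.5,197),(318.8,227))],"pad",ray(d,334.5,210,.055))
```

```text
handle [0.4330422  0.03737544 0.095     ] xaxis deg -1.188289345682977 len 0.02585690014094199
near [0.11161346 0.57288273] 0.0004046152307588305 0.5539084421598167 0.5840440752407773
far [0.11512021 0.63000031] 0.0003069822468963683 0.61042987241104 0.6415123295306076
end [array([ 0.56782656, -0.17648069,  0.0186    ]), array([ 0.60624219, -0.18292021,  0.0186    ])]
roller [array([ 0.58690079, -0.09865418,  0.0487    ])] [ 0.58803795 -0.11404093  0.04      ] [ 0.59205997 -0.08617477  0.04      ]
catch lock [array([0.58967374, 0.09895293, 0.055     ]), array([0.6437195 , 0.09359818, 0.055     ])] pad [0.61634744 0.12221163 0.055     ]
```

Run:
```python
from h import *
t=cam("top")
for lo,hi in (((8,60,90),(22,200,255)),):
  for c in blobs(t,lo,hi,10):
    m=c[:,0].mean(0)
    if abs(m[0]-226)<8 and abs(m[1]-225)<10: r=cv2.minAreaRect(c); print("top handle",r,ray(t,*r[0],.095))
arm.set_gripper(0.06)
arm.reach([0.433,0.0374,0.15],[np.pi,0,np.pi-.02])
d=cam("wrist"); cv2.imwrite("pics/w2.png",d["color"]); import pickle; pickle.dump(d,open("w2.pkl","wb"))
print(arm.read_clock(),arm.read_contact_force(),arm.read_position(),proj(d,[.433,.0374,.095]))
for c in blobs(d,(8,60,50),(22,200,255),150):
    r=cv2.minAreaRect(c)
    if np.linalg.norm(np.array(r[0])-proj(d,[.433,.0374,.095]))<60: print(r,[ray(d,*p,.095)[:2].round(4) for p in cv2.boxPoints(r)])
```

```text
3.8667 [0.31671308 0.46745227 0.23593096] [0.43573554 0.03706108 0.15203219] [252.93777822 203.55479134]
((255.5, 233.0), (156.0, 511.0), 90.0) [array([ 0.3929, -0.1412]), array([0.4001, 0.2209]), array([0.5336, 0.2533]), array([ 0.5253, -0.1786])]
```

View pics/w2.png

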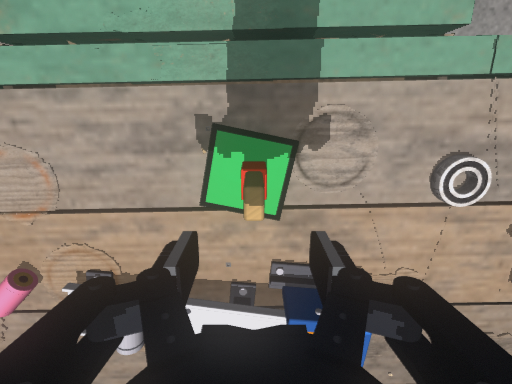

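The wrist view shows the handle at columns 245–265, with its far top edge at row 219. That matches x≈0.4325, y≈0.0388. Nothing stands near the fingers, so I'll grasp it.

Run:
```python
from h import *
print(arm.read_position(),arm.read_tcp_rot())
arm.movel([0.4325,0.0388,0.046],[np.pi,0,np.pi-.02],rate=.1)
print(arm.read_position(),arm.read_contact_force())
arm.set_gripper(0.0,squeeze=80); arm.sleep(.2)
print(arm.read_position(),arm.read_finger_gap(),arm.read_gripper_force(),arm.read_contact_force(),arm.read_tcp_rot())
arm.movel([0.4325,0.0388,0.15],rate=.15); 
print(arm.read_position(),arm.read_clock(),arm.read_contact_force(),arm.read_tcp_rot())
t=arm.read_clock(); arm.movel(np.array([0.4325,0.0388,0.151]),rate=.02); print(arm.read_clock()-t,arm.read_position())
d=cam("wrist"); cv2.imwrite("pics/w3.png",d["color"])
```

```text
[0.43573554 0.03706108 0.15203219] [-3.14130247  0.00479659  3.12122473]
[0.43321751 0.03875322 0.04657181] [ 0.15099932 -0.69494471  0.60593055]
[0.4328284  0.03876214 0.04628761] 0.015342571189754392 78.30807209014893 [-0.92041065  0.60640871  3.81593633] [-3.14152637e+00  5.68223135e-04  3.12163749e+00]
[0.43153975 0.03888727 0.1489839 ] 6.5667 [-0.52345968 -0.24522505 -0.48795825] [ 3.14147231e+00 -1.90753601e-03  3.12162656e+00]
0.25 [0.43178873 0.03883647 0.15009628]
```

View pics/w3.png

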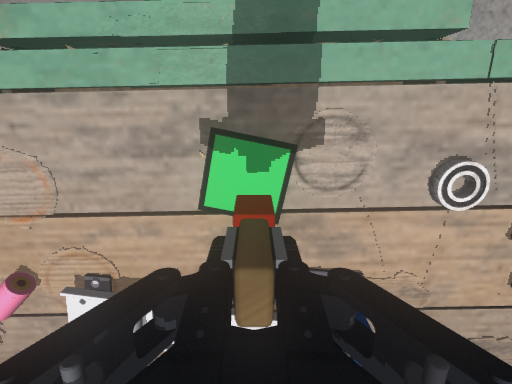

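The paddle is held square, clear of the mat. Now I'll go over the low end of the track and lower it.

```bash
cat >> h.py <<'E'
TH=-0.1129; U=np.array([-np.sin(TH),np.cos(TH)]); O=np.array([0.6003,-0.0095]); ORI=[np.pi,0,np.pi+TH]
X=np.array([U[1],-U[0]])
def tp(y,dz=.0,dx=0.):   # TCP for paddle centre at track y, blade 4.5 mm above floor (+dz)
    p=O+y*U+dx*X; return [p[0],p[1],.0305+.0699*(y+.012)+.0045+.0433+dz]
def ty(): p=np.array(arm.read_position()[:2])-O; return p@U,p@X
def fu(n=3):
    f=[]
    for i in range(n):
        if i: arm.sleep(.02)
        f.append(np.array(arm.read_contact_force()))
    f=np.mean(f,0); return f[:2]@U, f[:2]@X, f[2]
E
python3 - <<'E'
from h import *
arm.reach(tp(-.142,.08),ORI); arm.sleep(.2)
print(arm.read_clock(),ty(),fu(),arm.read_position()[2]-tp(-.142,.08)[2])
for dz in (.025,.01,0):
    arm.movel(tp(-.142,dz),ORI,rate=.06); arm.sleep(.1); print(dz,ty(),fu(),arm.read_position()[2]-tp(-.142,dz)[2])
print(arm.read_clock())
a=cam("top")["color"][140:200,250:330]; b=cam("scene")["color"][170:235,250:335]
cv2.imwrite("pics/low.png",np.hstack([cv2.resize(a,(400,300),interpolation=2),cv2.resize(b,(400,300),interpolation=2)]))
E
```

```text
8.025 (np.float64(-0.14053604555108173), np.float64(-0.0009115847094244388)) (np.float64(-0.19024362326801209), np.float64(-0.2615864725286419), np.float64(-0.988789460885175)) 0.00029463323310641165
0.025 (np.float64(-0.14211615418137166), np.float64(0.000525822330091709)) (np.float64(-0.05351509052547899), np.float64(0.46170164685554677), np.float64(-0.9972758984582949)) 0.0006256157514239746
0.01 (np.float64(-0.14196839026128688), np.float64(-6.200238776212458e-05)) (np.float64(0.0588276542470275), np.float64(-0.03232874701474804), np.float64(-0.9009619065298756)) 1.5922933646064785e-05
0 (np.float64(-0.1419808649386242), np.float64(-9.478737458911167e-05)) (np.float64(-0.12903887410903828), np.float64(0.2227744308267278), np.float64(-0.7910392323919065)) -3.83036162591166e-05
10.2417
```

View pics/low.png

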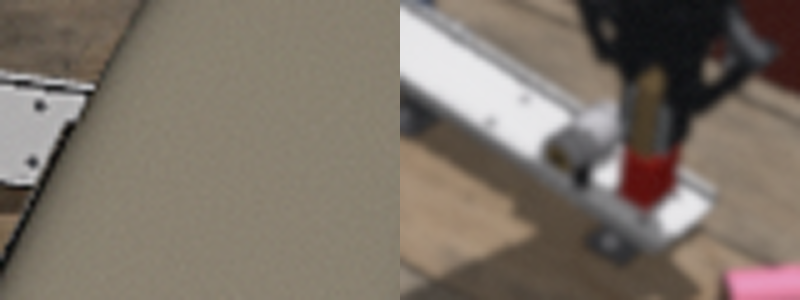

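The scene crop shows the red blade inside the channel behind the nubs and roller, with forces near zero. Now I'll feel forward gently.

Run:
```python
from h import *
b=fu(5); print(b)
for y in (-.134,-.130,-.127,-.124,-.122,-.120,-.118,-.116,-.114,-.112):
    arm.movel(tp(y),ORI,rate=.02); f=np.subtract(fu(),b); print(y,np.round(ty(),4),f.round(2))
    if -f[0]>2.5 or abs(f[1])>2: break
print(arm.read_clock())
```

```text
(np.float64(-0.1059884055208102), np.float64(-0.24365909487442883), np.float64(-0.9950496663602063))
-0.134 [-0.1339  0.    ] [-0.    0.24 -0.14]
-0.13 [-0.1299  0.    ] [-0.42 -0.02  0.3 ]
-0.127 [-0.1269 -0.    ] [0.24 0.01 0.68]
-0.124 [-0.1239  0.    ] [ 0.2   0.42 -0.25]
-0.122 [-0.1219  0.    ] [ 0.34 -0.3  -0.26]
-0.12 [-0.1199 -0.    ] [-0.28  0.4  -0.  ]
-0.118 [-0.1179 -0.    ] [-0.1   0.45  0.29]
-0.116 [-0.1159 -0.    ] [ 0.05  0.59 -0.02]
-0.114 [-0.1139 -0.    ] [ 0.14 -0.26 -0.28]
-0.112 [-0.1119 -0.    ] [0.59 0.09 0.11]
13.7417
```

Run:
```python
from h import *
b=(-.1,-.24,-1)
for y in (-.08,-.045,-.01,.025):
    arm.movel(tp(y),ORI,rate=.025); f=np.subtract(fu(),b); print(y,np.round(ty(),4),f.round(2))
    if -f[0]>3 or abs(f[1])>3: break
print(arm.read_clock())
a=cam("top")["color"][125:200,170:310]; b=cam("scene")["color"][140:225,205:325]
cv2.imwrite("pics/mid.png",np.hstack([cv2.resize(a,(400,300),interpolation=2),cv2.resize(b,(400,300),interpolation=2)]))
```

```text
-0.08 [-0.0801 -0.0001] [-0.29  0.53  0.02]
-0.045 [-0.0451 -0.0001] [ 0.49  0.19 -0.3 ]
-0.01 [-0.0101 -0.    ] [ 0.09  0.29 -0.06]
0.025 [ 0.0249 -0.    ] [0.16 0.22 0.12]
19.9583
```

View pics/mid.png

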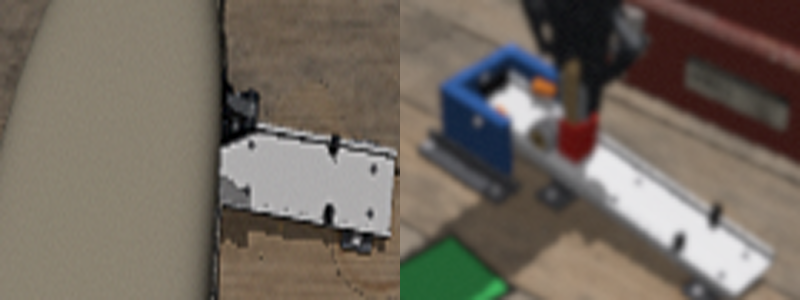

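The roller stays just ahead of the red blade (scene crop: roller at (543,128), blade at (578,140)), and the catches are just ahead of it. Now I'll feel in with small, force-watched steps.

Run:
```python
from h import *
b=(-.1,-.24,-1); y=.025; s=.003; log=[]
while y<.112 and arm.read_clock()<37:
    y+=s; arm.movel(tp(y),ORI,rate=.02); f=-np.subtract(fu(3),b)
    log.append((round(y,4),round(ty()[0],4),*f.round(1)))
    s=.003 if y<.045 else (.002 if f[0]<2.2 else (.001 if f[0]<4.5 else .0006))
    if f[0]>7.3 or abs(f[1])>5: break
print(*log,sep="\n"); print(arm.read_clock())
```

```text
(0.028, np.float64(0.0282), np.float64(-0.4), np.float64(0.1), np.float64(-0.1))
(0.031, np.float64(0.0311), np.float64(-0.4), np.float64(-0.3), np.float64(0.3))
(0.034, np.float64(0.0342), np.float64(0.2), np.float64(-0.4), np.float64(0.1))
(0.037, np.float64(0.0371), np.float64(0.7), np.float64(-0.0), np.float64(-0.1))
(0.04, np.float64(0.0401), np.float64(0.1), np.float64(-0.7), np.float64(-0.0))
(0.043, np.float64(0.0431), np.float64(0.2), np.float64(-0.2), np.float64(0.3))
(0.046, np.float64(0.0462), np.float64(0.0), np.float64(-0.0), np.float64(0.3))
(0.048, np.float64(0.0481), np.float64(-0.2), np.float64(-0.4), np.float64(0.3))
(0.05, np.float64(0.0501), np.float64(0.5), np.float64(-0.3), np.float64(0.0))
(0.052, np.float64(0.0518), np.float64(1.2), np.float64(0.1), np.float64(-0.4))
(0.054, np.float64(0.0539), np.float64(2.0), np.float64(-0.1), np.float64(-0.6))
(0.056, np.float64(0.0561), np.float64(2.2), np.float64(-0.3), np.float64(-1.2))
(0.058, np.float64(0.0582), np.float64(1.9), np.float64(-1.0), np.float64(0.1))
(0.06, np.float64(0.0601), np.float64(2.2), np.float64(
[... 1515 characters left out ...]
(5.3), np.float64(-0.2), np.float64(-1.6))
(0.0938, np.float64(0.0927), np.float64(5.9), np.float64(0.2), np.float64(-2.5))
(0.0944, np.float64(0.0932), np.float64(5.9), np.float64(0.1), np.float64(-1.5))
(0.095, np.float64(0.0938), np.float64(6.0), np.float64(-0.4), np.float64(-2.2))
(0.0956, np.float64(0.0943), np.float64(6.2), np.float64(-0.0), np.float64(-1.8))
(0.0962, np.float64(0.0948), np.float64(6.5), np.float64(0.1), np.float64(-1.9))
(0.0968, np.float64(0.0953), np.float64(6.8), np.float64(-0.0), np.float64(-2.2))
(0.0974, np.float64(0.0957), np.float64(7.2), np.float64(-0.8), np.float64(-2.5))
(0.098, np.float64(0.0961), np.float64(7.3), np.float64(-0.3), np.float64(-2.4))
32.025
```

Run:
```python
from h import *
b=(-.1,-.24,-1)
for y in (.0965,.095,.0935,.092,.0905,.089,.080):
    arm.movel(tp(y),ORI,rate=.02); print(y,np.round(ty()[0],4),-np.subtract(fu(),b).round(1))
print(arm.read_clock())
a=cam("scene")["color"][140:200,210:290]
cv2.imwrite("pics/caught.png",cv2.resize(a,(800,600),interpolation=2))
```

```text
0.0965 0.0958 [ 5.2 -0.  -1.5]
0.095 0.0951 [ 3.6 -0.8  0.2]
0.0935 0.0938 [ 2.  -1.2  0.6]
0.092 0.0927 [-0.1 -0.3  0. ]
0.0905 0.0906 [-0.2 -0.4 -0.1]
0.089 0.0889 [-0.2 -0.1 -0.2]
0.08 0.0799 [-0.3 -0.   0.1]
34.3583
```

View pics/caught.png

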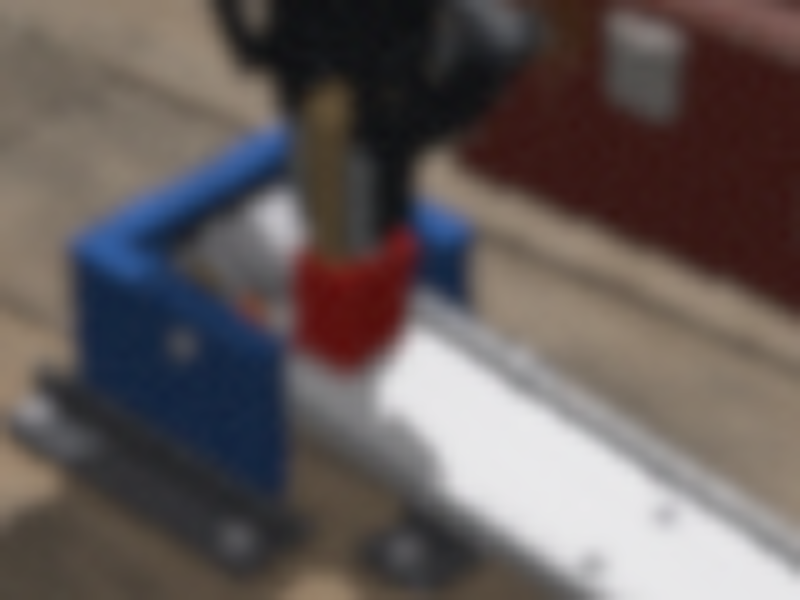

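The roller (crop (250,240)) stays in the head behind the orange catch (250,305), away from the withdrawn blade. The force also fell to zero while the pad was still about 2 mm compressed, so it is caught. I'll return the paddle now.

Run:
```python
from h import *
arm.movel(tp(.055),ORI,rate=.05)
arm.movel(tp(.055,.08),ORI,rate=.12)
P=[np.pi,0,np.pi-.02]
arm.reach([.4325,.0388,.13],P); arm.movel([.4325,.0388,.056],P,rate=.08); arm.sleep(.15)
f0=fu()[2]; print(arm.read_position(),f0,arm.read_clock())
for z in (.050,.0485,.0475,.0467,.046,.0454,.0448):
    arm.movel([.4325,.0388,z],P,rate=.02); f=fu()[2]; print(z,arm.read_position()[2],f)
    if f-f0>2.0: break
arm.set_gripper(.05); arm.sleep(.1); print(arm.read_clock(),arm.read_contact_force())
arm.movel([.4325,.0388,.15],P,rate=.12)
print(arm.read_clock())
d=cam("wrist")["color"]; s=cam("scene")["color"]
cv2.imwrite("pics/end.png",np.hstack([cv2.resize(d[100:250,150:350],(400,300)),cv2.resize(s[140:240,195:330],(400,300),interpolation=2)]))
```

```text
[0.43306271 0.03877197 0.05655158] -1.0778520531389306 37.875
0.05 0.049851476994624756 -1.136992236667621
0.0485 0.04846543999092881 -1.1445360809872371
0.0475 0.047457743185251436 -0.6808452766448158
0.0467 0.0466775623228564 -1.2801932971235155
0.046 0.04628669164315437 2.5779433991986402
40.0167 [0.59987293 0.13603115 0.25292803]
41.0333
```

View pics/end.png

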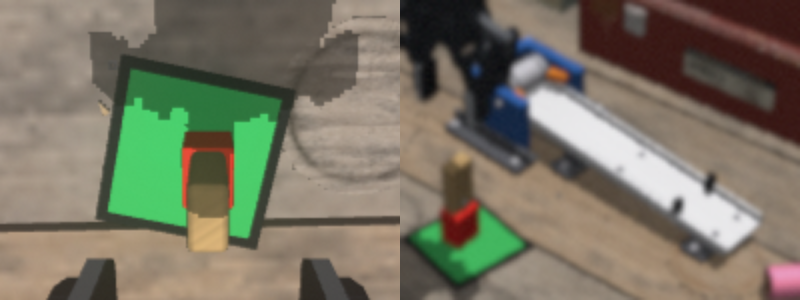

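The paddle stands upright on its mat. The roller sits in the head behind the orange catch, and the gripper is clear of everything.

```bash
python3 -c "
from workcell import arm
print(arm.job_done(),arm.read_clock())"
```

```text
the job is handed in; nothing more can be done
the job is handed in; nothing more can be done
```

The roller is held behind the catches against the pad (highest push read about 7.3 N), the paddle stands upright on its mat, and I handed the job in at about 41 s; no verdict was returned.

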